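# Rack the sample pots in the warmer in the order of their dishes

### The arm

A 6-joint arm with a two-finger parallel gripper is mounted at the origin on the work surface. World frame = base frame: x ahead of the robot, y to its left, z up, the work surface at z = 0. Lengths are in m, angles in rad, forces in N, time in s.
With the tool pointing down it reaches from about 0.325 to 0.9 m from the base axis. Payload 6.1 kg.
Tool frame: the origin (TCP) lies on the centre line of the jaws, within the pads' length; the fingertips stand robot.tcp_to_tips ahead of it and the grasp point (between the pads) lies 3 mm ahead of it (robot.tcp_to_tips is the distance from the TCP to the fingertips, in m); x points along the fingers, y is the direction in which the jaws open and shut, and the axes are right-handed (so a half turn about x gives the same grasp; the last joint's range is limited). The gripper opens to 87 mm and grips with 3 to 60 N. Pads are 19 mm wide; open, the fingers measure 117 mm over their backs; the gripper's body (75 mm by 190 mm) begins 51 mm behind the grasp point.
Start: joints at [-1.473, 0.22, 1.526, -0, 1.395, -0.126], TCP at [0.139, -0.609, 0.245] pointing down, gripper open.
Joint ranges: [-2.98, 2.98], [-0.91, 2.08], [0.09, 2.57], [-1.24, 4.39], [0.2, 2.65], [-2.68, 2.68]. Speed limits (rad/s): [2.57, 2.57, 3.01, 3.14, 3.14, 3.14].

### API

Orientations are given as a rotation vector (axis times angle).
In Python, from rig import robot gives the robot as it stands.
- The arm moves only by the tool step_arm, never from a script. Its argument "rows" is a list of rows, each a list of 5 numbers: the closure in counts, from 0 (fully open) to 255 (shut), then the shift along the tool's x, y, z in mm, then the turn about the tool's x in degrees. A call has 1 to 5 rows; each row shifts and turns the commanded pose from where the row before left it, along the tool's axes as they then stand; what a row does not reach is not made up. A row lasts 1/8 s, in which the tool goes at most 62.5 mm and 10.7 degrees, less where a joint would pass 70% of its speed; a pose out of reach is approached as far as the arm can. A call is refused whole if a number of a shift passes 62.5 or a number of a turn 10.7, either way. A call with a gripper value outside its range is refused whole. The fingers move at their own pace and stop on an object; "newtons" is the grip in N (left out, the last holds). Time passes only in rows, so rows that do not move let the fingers close. It gives the time, the measured TCP pose, the force and the opening at its end, in the units of the state.
- robot.read_state(): the state, without advancing time (a new reading comes with each control period).
- robot.grab_frame(name): name is "scene" or "top" or "wrist"; returns a dict with "color" (420x560x3 uint8, red, green, blue), "vfov" (degrees; the focal length in pixels is half the picture's height over the tangent of half this angle, whatever the lens; pixels are square), "cx", "cy" (the principal point, pixels), "extrinsics" (4x4, takes a point from camera to world coordinates). Camera axes: x right, y down, z forward; pixel columns grow to the right and rows downward; lengths in m; the calibration is good to about 2 mm. A picture is of the moment at which its call begins. There is no depth.
- robot.sign_off(): hands the job in, once; it reports no verdict.
The state is a dict: "t": time; "joint_positions": joint angles; "qvel": joint speeds; "tau": joint torques, N m; "tcp_pos": TCP position; "tool_rot": TCP orientation; "force": force on the tool from outside, world axes, zero at the start; "wrist_torque": the same for the moment, N m; "finger_gap": finger opening in m.
Only numpy, scipy, OpenCV 4.12 (cv2) and the standard library are available. Lean on these libraries where they do the work, as an engineer would, in place of code of your own. Each camera call takes 0.05 s, during which the arm holds its last target.

### The job

Move the row of four sample pots from the grey-blue carrying rack into the bench warmer so that they stand in the same order as the dishes already lined up on its shelf: each pot upright, fully down in the pocket directly beside the dish of its own lid colour. Set the pots down rather than dropping them, keep them upright on the way, and leave the dishes, the bottle and the tip box where they are.

Things in the scene. Friction and masses are not known exactly. Their poses are not given: they have to be found in the camera images.
- pot_red_center (a point): Centre (half-way up) of the sample pot with the red screw lid: round, 80 mm tall, white body 42 mm wide, lid 46 mm wide and 16 mm high, 60 to 130 g, z up. Starts loosely in a 58 mm hole of the fixed grey-blue carrying rack (top 26 mm above the table, pot's base 8 mm), in a row of four, 64 mm apart, in any order. Fingers have room on both sides of the row, not between pots.
- pot_blue_center (a point): Centre (half-way up) of the sample pot with the blue screw lid: round, 80 mm tall, white body 42 mm wide, lid 46 mm wide and 16 mm high, 60 to 130 g, z up. Starts loosely in a 58 mm hole of the fixed grey-blue carrying rack (top 26 mm above the table, pot's base 8 mm), in a row of four, 64 mm apart, in any order. Fingers have room on both sides of the row, not between pots.
- pot_yellow_center (a point): Centre (half-way up) of the sample pot with the yellow screw lid: round, 80 mm tall, white body 42 mm wide, lid 46 mm wide and 16 mm high, 60 to 130 g, z up. Starts loosely in a 58 mm hole of the fixed grey-blue carrying rack (top 26 mm above the table, pot's base 8 mm), in a row of four, 64 mm apart, in any order. Fingers have room on both sides of the row, not between pots.
- pot_green_center (a point): Centre (half-way up) of the sample pot with the green screw lid: round, 80 mm tall, white body 42 mm wide, lid 46 mm wide and 16 mm high, 60 to 130 g, z up. Starts loosely in a 58 mm hole of the fixed grey-blue carrying rack (top 26 mm above the table, pot's base 8 mm), in a row of four, 64 mm apart, in any order. Fingers have room on both sides of the row, not between pots.
- dish_red: Loose dish with red rim, 40 mm wide, 12 tall, in a row of four, 64 mm apart, on the fixed bench warmer's low shelf. Origin: centre of its underside, 9 mm above the table. z up, y along the row. Its pocket is centred 70 mm from it along its -x (robot side): a 58 mm hole 18 mm deep in the aluminium block, floor 8 mm and block top 26 mm above the table; a pot standing there has its centre at 48 mm.
- dish_blue: Loose dish with blue rim, 40 mm wide, 12 tall, in a row of four, 64 mm apart, on the fixed bench warmer's low shelf. Origin: centre of its underside, 9 mm above the table. z up, y along the row. Its pocket is centred 70 mm from it along its -x (robot side): a 58 mm hole 18 mm deep in the aluminium block, floor 8 mm and block top 26 mm above the table; a pot standing there has its centre at 48 mm.
- dish_yellow: Loose dish with yellow rim, 40 mm wide, 12 tall, in a row of four, 64 mm apart, on the fixed bench warmer's low shelf. Origin: centre of its underside, 9 mm above the table. z up, y along the row. Its pocket is centred 70 mm from it along its -x (robot side): a 58 mm hole 18 mm deep in the aluminium block, floor 8 mm and block top 26 mm above the table; a pot standing there has its centre at 48 mm.
- dish_green: Loose dish with green rim, 40 mm wide, 12 tall, in a row of four, 64 mm apart, on the fixed bench warmer's low shelf. Origin: centre of its underside, 9 mm above the table. z up, y along the row. Its pocket is centred 70 mm from it along its -x (robot side): a 58 mm hole 18 mm deep in the aluminium block, floor 8 mm and block top 26 mm above the table; a pot standing there has its centre at 48 mm.
- bottle: Bystander: amber bottle with a white cap, 52 mm in diameter, 95 mm tall, standing beyond the racks. Origin at the centre of its underside.
- tipbox: Bystander: grey pipette-tip box with a pale lid, 85 x 120 x 65 mm (x, y, z), standing at the right-hand end of the work. Origin at the centre of its underside.

How it is judged:
By the outcome, as a careful person would: the job done as asked, in the order asked, and still so for the second after the job is handed in, with the robot touching nothing.
It also fails if it takes over 106 s, if anything falls off the work surface, if the arm or the gripper's body presses on something with over 40 N, if the wrist force passes 120 N, or if a joint passes its speed limit or range.

## Working session

There is one attempt and no reset: what is moved stays moved. The work goes in short steps, Python scripts to look and compute and a tool call to move; the robot and the scene stay as the last step left them, time stands still between calls to the robot, and variables do not carry over. Pictures are saved under pics/ and viewed, and the job is handed in when it is done.

Besides the shell and the picture viewer there is one more tool, called as name(argument=value, ...) on one line, values as JSON. step_arm: Moves the arm, as the interface text tells. Its arguments: {"type":"object","properties":{"rows":{"type":"array"},"newtons":{"type":"number"}},"required":["rows"]}

```bash
mkdir -p pics; ls
python3 - <<'E'
from rig import robot
import cv2
s=robot.read_state()
print(s, robot.tcp_to_tips)
import numpy as np
for n in ("scene","top"):
    f=robot.grab_frame(n)
    cv2.imwrite(f"pics/{n}0.png",f["color"][:,:,::-1])
    print(n,f["vfov"],f["cx"],f["cy"]);print(np.round(f["extrinsics"],4))
    np.savez(f"{n}0.npz",**f)
E
```

```text
pics
{'t': 0.0, 'joint_positions': array([-1.47310458e+00,  2.21228580e-01,  1.52763814e+00, -3.96704621e-06,
        1.39471242e+00, -1.26118087e-01]), 'qvel': array([ 1.20312083e-03,  9.34044913e-04, -5.13778912e-04,  5.75575738e-05,
        7.80434513e-04, -1.48112931e-03]), 'tau': array([ 6.99376014e-04, -4.94615579e+01, -3.87375283e+01,  6.99837855e-02,
        5.73809375e-02, -1.45789631e-04]), 'tcp_pos': array([ 0.1386417 , -0.60881774,  0.24342141]), 'tool_rot': array([ 2.10392541,  0.23852785, -2.1038739 ]), 'force': array([0.85848262, 1.04896738, 0.02995926]), 'wrist_torque': array([-0.00711148,  0.02192407, -0.03269046]), 'finger_gap': 0.08697086251649348} 0.022
scene 55.72977220086622 276.89196344593984 212.12026342680315
[[ 7.8400e-02  6.5820e-01 -7.4870e-01  1.4508e+00]
 [ 9.9690e-01 -5.1600e-02  5.9000e-02 -1.8360e-01]
 [ 2.0000e-04 -7.5100e-01 -6.6030e-01  7.8430e-01]
 [ 0.0000e+00  0.0000e+00  0.0000e+00  1.0000e+00]]
top 48.96811636902541 283.92395262616094 217.17752912125067
[[-0.0063 -0.9902  0.1392  0.4638]
 [-1.      0.0053 -0.0077 -0.084 ]
 [ 0.0068 -0.1392 -0.9902  1.1344]
 [ 0.      0.      0.      1.    ]]
```

View pics/scene0.png

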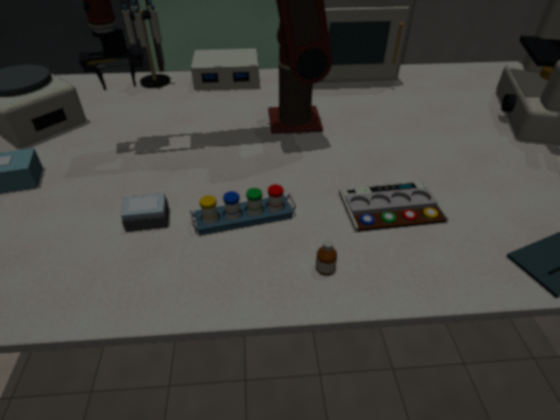

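View pics/top0.png

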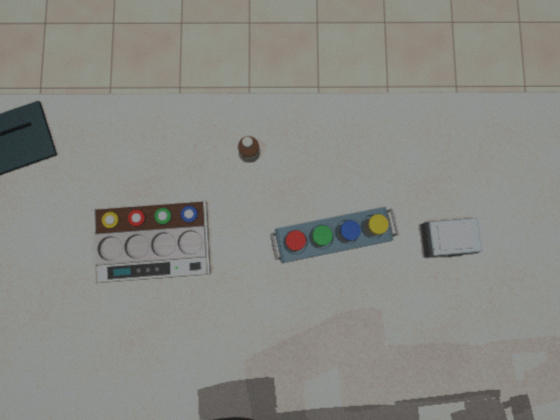

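Top view: dishes run from left to right (+y to −y) yellow (110,219), red (136,218), green (163,216), blue (189,214). Pots run red (296,240), green (322,236), blue (349,231), yellow (378,225). Now I'll turn those pixels into positions.

```bash
cat > h.py <<'E'
import numpy as np, cv2
def load(n): return dict(np.load(n))
def foc(f): return f["color"].shape[0]/2/np.tan(np.radians(float(f["vfov"]))/2)
def ray(f,u,v,z):
    F=foc(f);d=np.array([(u-f["cx"])/F,(v-f["cy"])/F,1.]);E=f["extrinsics"]
    d=E[:3,:3]@d;o=E[:3,3];return o+d*(z-o[2])/d[2]
def proj(f,p):
    E=f["extrinsics"];c=E[:3,:3].T@(np.array(p)-E[:3,3]);F=foc(f)
    return np.array([F*c[0]/c[2]+f["cx"],F*c[1]/c[2]+f["cy"]])
def blobs(f,amin=20,smin=110,vmin=50):
    h=cv2.cvtColor(f["color"],cv2.COLOR_RGB2HSV);H,S,V=[h[...,i].astype(int) for i in range(3)]
    out={}
    for n,(a,b) in dict(red=(172,6),yellow=(20,34),green=(50,80),blue=(100,122)).items():
        m=((H>=a)&(H<=b)) if a<b else ((H>=a)|(H<=b))
        m=(m&(S>smin)&(V>vmin)).astype(np.uint8)
        k,l,st,c=cv2.connectedComponentsWithStats(m)
        out[n]=[(np.round(c[i],1).tolist(),st[i].tolist()) for i in range(1,k) if st[i][4]>=amin]
    return out
E
python3 - <<'E'
from h import *
for n in ("top0.npz","scene0.npz"):
    f=load(n);b=blobs(f)
    for k,v in b.items():
        for c,st in v: print(n,k,c,st,"z.088",ray(f,*c,.08).round(4)[:2],"z.021",ray(f,*c,.021).round(4)[:2])
for n,box in (("top0",(80,190,420,290)),("scene0",(180,160,460,250))):
    f=load(n+".npz");x0,y0,x1,y1=box;im=f["color"][y0:y1,x0:x1,::-1]
    s=800/(x1-x0) if n=="scene0" else 2.35
    cv2.imwrite(f"pics/{n}c.png",cv2.resize(im,None,fx=s,fy=s,interpolation=cv2.INTER_CUBIC))
E
```

```text
top0.npz red [136.0, 217.5] [127, 209, 19, 18, 173] z.088 [0.6131 0.2486] z.021 [0.6215 0.2672]
top0.npz red [295.3, 240.1] [286, 230, 20, 21, 317] z.088 [ 0.5588 -0.1179] z.021 [ 0.5641 -0.1198]
top0.npz yellow [109.8, 219.5] [101, 211, 18, 18, 160] z.088 [0.6088 0.3086] z.021 [0.6169 0.3306]
top0.npz yellow [377.7, 223.9] [368, 214, 20, 20, 311] z.088 [ 0.5952 -0.3085] z.021 [ 0.6026 -0.321 ]
top0.npz green [162.7, 215.7] [155, 208, 16, 16, 112] z.088 [0.617  0.1873] z.021 [0.6256 0.2025]
top0.npz green [322.2, 235.0] [313, 226, 20, 19, 303] z.088 [ 0.5702 -0.1799] z.021 [ 0.5762 -0.1852]
top0.npz blue [188.7, 213.9] [181, 206, 16, 16, 123] z.088 [0.6209 0.1276] z.021 [0.6296 0.1394]
top0.npz blue [350.2, 229.8] [340, 220, 21, 20, 322] z.088 [ 0.5819 -0.2446] z.021 [ 0.5885 -0.2536]
scene0.npz red [272.7, 109.8] [269, 108, 8, 5, 25] z.088 [ 0.0641 -0.0904] z.021 [-0.052  -0.0825]
scene0.npz red [275.1, 189.5] [268, 184, 15, 11, 138] z.088 [ 0.5537 -0.118 ] z.021 [ 0.4786 -0.1126]
scene0.npz red [409.1, 214.2] [402, 209, 15, 11, 91] z.088 [0.6881 0.2306] z.021 [0.6243 0.2653]
scene0.npz yellow [207.4, 200.8] [200, 195, 16, 13, 160] z.088 [ 0.5897 -0.3092] z.021 [ 0.5175 -0.3197]
scene0.npz yellow [430.3, 212.0] [423, 207, 16, 11, 99] z.088 [0.6839 0.2903] z.021 [0.6197 0.33  ]
scene0.npz green [253.6, 192.8] [247, 188, 15, 10, 109] z.088 [ 0.5641 -0.1801] z.021 [ 0.4898 -0.1798]
scene0.npz green [388.3, 216.8] [382, 212, 14, 9, 50] z.088 [0.694  0.1722] z.021 [0.6306 0.2021]
scene0.npz blue [230.8, 196.4] [224, 192, 15, 10, 121] z.088 [ 0.5753 -0.2446] z.021 [ 0.502  -0.2497]
scene0.npz blue [366.6, 218.9] [360, 214, 14, 10, 63] z.088 [0.6976 0.1129] z.021 [0.6345 0.1377]
```

```bash
ls pics
```

```text
scene0.png
scene0c.png
top0.png
top0c.png
```

View pics/scene0c.png

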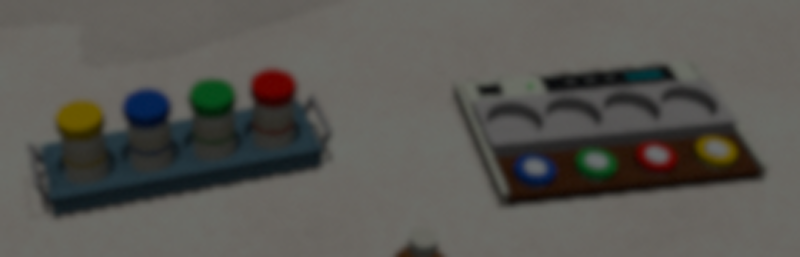

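View pics/top0c.png

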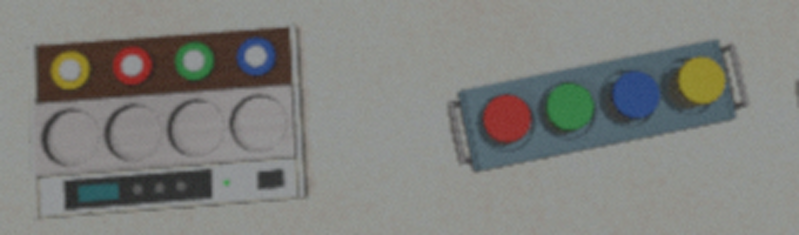

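```bash
cat >> h.py <<'E'
from scipy.optimize import least_squares
def hullc(f,x,y,z0,z1,r):
    a=np.linspace(0,2*np.pi,60)
    P=np.array([proj(f,(x+r*np.cos(t),y+r*np.sin(t),z)) for z in (z0,z1) for t in a],dtype=np.float32)
    h=cv2.convexHull(P);m=cv2.moments(h);return np.array([m["m10"]/m["m00"],m["m01"]/m["m00"]])
def bbc(st): return np.array([st[0]+st[2]/2-.5,st[1]+st[3]/2-.5])
def locate(f,c,z0,z1,r):
    g=ray(f,*c,z1)[:2]
    return least_squares(lambda q:hullc(f,*q,z0,z1,r)-c,g).x
E
python3 - <<'E'
from h import *
for n in ("top0.npz","scene0.npz"):
    f=load(n);b=blobs(f)
    for k,v in b.items():
        for c,st in v:
            if c[1]<150: continue
            pot=st[4]>(250 if 'top' in n else 105)
            p=locate(f,np.array(c) if pot else bbc(st),*((.072,.088,.023) if pot else (.012,.021,.02)))
            print(n,k,"pot" if pot else "dish",p.round(4))
from rig import robot
from scipy.spatial.transform import Rotation as R
s=robot.read_state();print(R.from_rotvec(s["tool_rot"]).as_matrix().round(3))
E
```

```text
top0.npz red dish [0.6221 0.2685]
top0.npz red pot [ 0.5587 -0.1179]
top0.npz yellow dish [0.6175 0.3329]
top0.npz yellow pot [ 0.5952 -0.3083]
top0.npz green dish [0.6267 0.2041]
top0.npz green pot [ 0.5701 -0.1797]
top0.npz blue dish [0.6313 0.1407]
top0.npz blue pot [ 0.5818 -0.2444]
scene0.npz red pot [ 0.5534 -0.118 ]
scene0.npz red dish [0.6183 0.2679]
scene0.npz yellow pot [ 0.5894 -0.3091]
scene0.npz yellow dish [0.6146 0.3336]
scene0.npz green pot [ 0.5638 -0.1801]
scene0.npz green dish [0.6222 0.2059]
scene0.npz blue pot [ 0.575  -0.2445]
scene0.npz blue dish [0.6278 0.1397]
[[-0.     0.222 -0.975]
 [ 0.002 -0.975 -0.222]
 [-1.    -0.002 -0.   ]]
```

Both cameras agree on y. They differ by 4–5 mm in x, so I average them; the pockets have 8 mm of clearance. The 64 mm spacing checks out in both rows. I'll turn the tool so the jaws open across the rack row, then move over the rack and look with the wrist camera.

step_arm(rows=[[0,0,0,0,-9.8],[0,0,0,0,-9.8],[0,0,0,0,-9.8],[0,0,0,0,-9.8],[0,0,0,0,-9.8]], newtons=20)

```text
t: 0.72
tcp_pos: [0.1386, -0.6091, 0.2439]
tool_rot: [1.558, 0.94, -1.557]
force: [-0.9, -0.0, -0.7]
finger_gap: 0.0871
```

step_arm(rows=[[0,0,0,0,-9.8],[0,0,0,0,-9.8],[0,0,0,0,-9.8],[0,0,0,0,-9.8],[0,0,0,0,0]])

```text
t: 1.35
tcp_pos: [0.1387, -0.6091, 0.244]
tool_rot: [1.068, 1.294, -1.067]
force: [0.7, 0.3, 0.0]
finger_gap: 0.0871
```

```bash
cat >> h.py <<'E'
from scipy.spatial.transform import Rotation as Rot
def go(x,y,z,yaw=None):
    from rig import robot
    s=robot.read_state();M=Rot.from_rotvec(s["tool_rot"]).as_matrix()
    d=M.T@(np.array([x,y,z])-s["tcp_pos"])*1000
    yw=np.degrees(np.arctan2(M[1,1],M[0,1]))
    print("t",round(s["t"],2),"tcp",s["tcp_pos"].round(4),"yaw",yw.round(2),"F",s["force"].round(1),"gap",round(s["finger_gap"],4),"tiltx",M[:,0].round(4))
    print("shift mm",d.round(1), "turn", None if yaw is None else round(yw-yaw,1), "rows>=",np.ceil(np.linalg.norm(d)/62.5))
E
python3 -c "
from h import *
go(.556,-.118,.245,10.9)"
```

```text
t 1.35 tcp [ 0.1387 -0.6091  0.244 ] yaw 10.93 F [0.7 0.3 0. ] gap 0.0871 tiltx [-1.e-04  1.e-03 -1.e+00]
shift mm [  -0.6  502.9 -403. ] turn 0.0 rows>= 11.0
```

step_arm(rows=[[0,0,46,-36,0],[0,0,46,-36,0],[0,0,46,-37,0],[0,0,46,-37,0],[0,0,46,-37,0]])

```text
t: 1.98
tcp_pos: [0.3304, -0.3842, 0.2445]
tool_rot: [1.07, 1.292, -1.07]
force: [0.5, 0.1, 0.6]
finger_gap: 0.087
```

step_arm(rows=[[0,0,46,-37,0],[0,0,46,-37,0],[0,0,46,-37,0],[0,0,46,-37,0],[0,0,46,-37,0]])

```text
t: 2.6
tcp_pos: [0.5208, -0.1586, 0.2446]
tool_rot: [1.069, 1.292, -1.07]
force: [0.9, -1.6, 0.9]
finger_gap: 0.0865
```

step_arm(rows=[[0,0,43,-35,0],[0,0,0,0,0]])

```text
t: 2.85
tcp_pos: [0.5568, -0.1144, 0.2442]
tool_rot: [1.066, 1.295, -1.065]
force: [-0.2, -1.0, -0.2]
finger_gap: 0.0868
```

Run:
```python
from h import *
from rig import robot
go(.556,-.118,.055,10.9)
f=robot.grab_frame("wrist");np.savez("w1.npz",**f);cv2.imwrite("pics/w1.png",f["color"][:,:,::-1]);print(f["extrinsics"].round(3))
for p in (.556,-.118),(.567,-.18),(.5785,-.2445),(.592,-.3087): print(proj(f,(*p,.088)))
for k,v in blobs(f,100).items():
    for c,st in v: print(k,c,st,locate(f,np.array(c),.072,.088,.023).round(4))
```

```text
t 2.85 tcp [ 0.5568 -0.1144  0.2442] yaw 11.1 F [-0.2 -1.  -0.2] gap 0.0868 tiltx [-1.e-04  1.e-03 -1.e+00]
shift mm [189.1  -1.5   3.5] turn 0.2 rows>= 4.0
[[ 0.981  0.186  0.048  0.544]
 [ 0.192 -0.952 -0.239 -0.049]
 [ 0.001  0.244 -0.97   0.383]
 [ 0.     0.     0.     1.   ]]
[278.17645854 204.9710991 ]
[277.10087753 271.27580046]
[276.14372888 333.81148968]
[277.26135576 390.7243797 ]
red [280.9, 204.5] [256, 178, 52, 53, 2107] [ 0.5586 -0.1186]
yellow [79.0, 280.6] [65, 250, 37, 62, 676] [ 0.3844 -0.2289]
yellow [481.2, 281.5] [460, 250, 36, 62, 701] [ 0.7607 -0.1566]
yellow [491.1, 329.9] [397, 321, 163, 18, 994] [ 0.7878 -0.2046]
yellow [271.0, 333.8] [252, 328, 42, 11, 174] [ 0.5744 -0.2504]
yellow [311.2, 333.0] [295, 328, 37, 11, 182] [ 0.6134 -0.2419]
yellow [367.0, 332.9] [330, 328, 71, 11, 301] [ 0.6677 -0.2312]
green [279.8, 255.4] [257, 244, 47, 21, 705] [ 0.567  -0.1669]
blue [278.5, 317.6] [256, 306, 46, 21, 739] [ 0.5782 -0.2312]
```

View pics/w1.png

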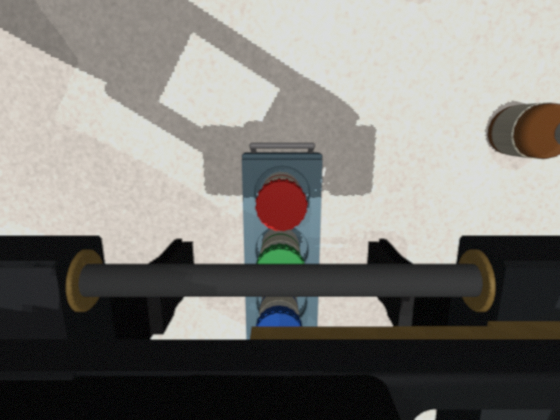

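The wrist view puts the red lid at (281,205), which gives (0.5586, −0.1186). That agrees with the other cameras, and the pot sits well inside the jaws. Descending.

step_arm(rows=[[0,48,0,4,0],[0,48,0,0,0],[0,48,0,0,0],[0,30,0,0,0],[0,14,0,0,0]])

```text
t: 3.52
tcp_pos: [0.554, -0.1224, 0.0544]
tool_rot: [1.068, 1.296, -1.071]
force: [-0.0, -0.4, 1.1]
finger_gap: 0.0872
```

step_arm(rows=[[130,0,0,0,0],[130,0,0,0,0],[180,0,0,0,0],[180,0,0,0,0]], newtons=20)

```text
t: 4.03
tcp_pos: [0.5568, -0.1218, 0.0576]
tool_rot: [1.067, 1.292, -1.066]
force: [0.1, -0.3, -0.2]
finger_gap: 0.0546
```

Run:
```python
from h import *
from rig import robot
go(.5575,-.1183,.055,10.9)
f=robot.grab_frame("wrist");cv2.imwrite("pics/w2.png",f["color"][:,:,::-1])
```

```text
t 4.03 tcp [ 0.5568 -0.1218  0.0576] yaw 11.02 F [ 0.1 -0.3 -0.2] gap 0.0546 tiltx [ 1.7e-03 -6.0e-04 -1.0e+00]
shift mm [ 2.6  1.3 -3.3] turn 0.1 rows>= 1.0
```

View pics/w2.png

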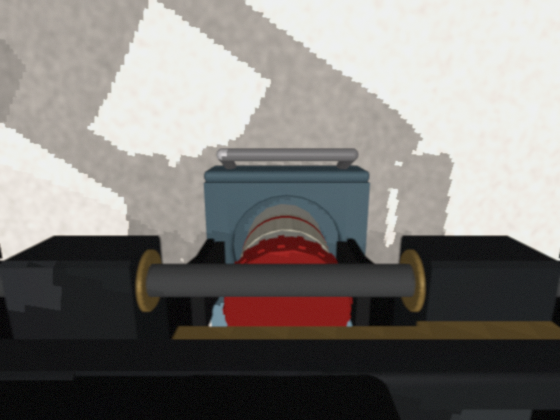

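step_arm(rows=[[180,2,0,-3,0],[180,0,0,0,0],[180,0,0,0,0],[180,0,0,0,0]])

```text
t: 4.58
tcp_pos: [0.5568, -0.1195, 0.0563]
tool_rot: [1.066, 1.291, -1.065]
force: [-1.4, -1.8, 8.1]
finger_gap: 0.0452
```

```bash
python3 -c "
from h import *
go(.5575,-.1183,.055,10.9)"
```

```text
t 4.58 tcp [ 0.5568 -0.1195  0.0563] yaw 11.04 F [-1.4 -1.8  8.1] gap 0.0452 tiltx [ 0.0025 -0.0019 -1.    ]
shift mm [ 1.3  0.9 -1. ] turn 0.1 rows>= 1.0
```

step_arm(rows=[[200,0,0,0,0],[200,0,0,0,0]])

```text
t: 4.82
tcp_pos: [0.5568, -0.1195, 0.0563]
tool_rot: [1.066, 1.291, -1.065]
force: [-1.0, -1.4, 7.1]
finger_gap: 0.045
```

Run:
```python
from h import *
from rig import robot
go(.5575,-.1183,.055,10.9)
f=robot.grab_frame("wrist");cv2.imwrite("pics/w3.png",f["color"][:,:,::-1])
f=robot.grab_frame("scene");cv2.imwrite("pics/s3.png",cv2.resize(f["color"][140:240,180:340,::-1],None,fx=5,fy=5,interpolation=2))
```

```text
t 4.83 tcp [ 0.5568 -0.1195  0.0563] yaw 11.04 F [-1.  -1.4  7.1] gap 0.045 tiltx [ 0.0025 -0.0019 -1.    ]
shift mm [ 1.3  0.9 -1. ] turn 0.1 rows>= 1.0
```

View pics/w3.png

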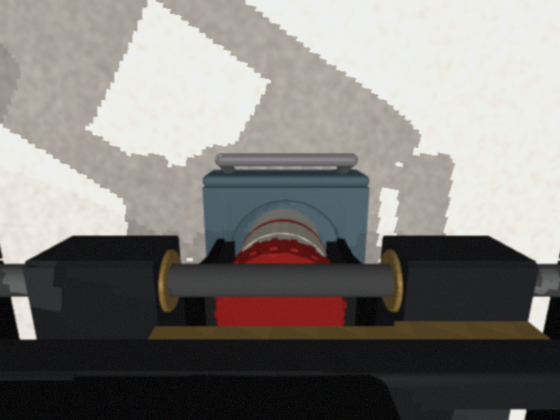

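View pics/s3.png

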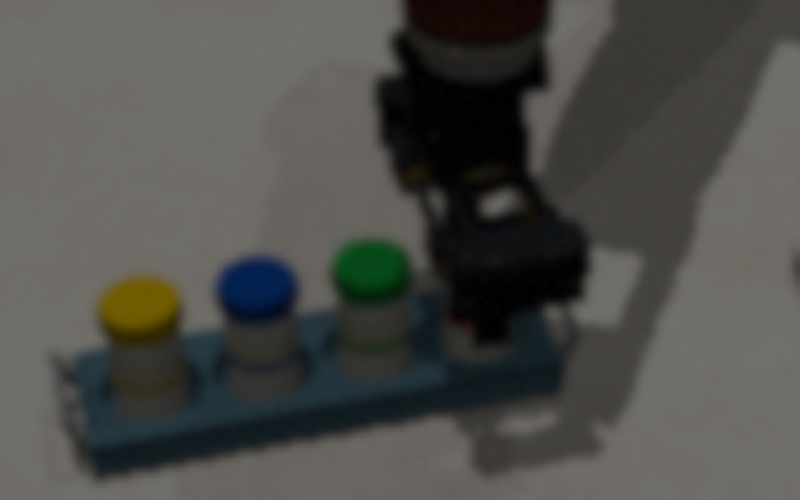

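The gap stopped at 45 mm, so the pads are catching the edge of the 46 mm lid rather than the 42 mm body, and the tool shows about 7 N upward. I'll reopen, raise the tool and grip squarely on the lid.

step_arm(rows=[[60,0,0,0,0],[60,0,0,0,0],[60,-26,0,0,0],[60,0,0,0,0],[60,0,0,0,0]])

```text
t: 5.55
tcp_pos: [0.5552, -0.1184, 0.0798]
tool_rot: [1.066, 1.295, -1.067]
force: [0.4, -0.4, -0.1]
finger_gap: 0.0666
```

Run:
```python
from h import *
from rig import robot
go(.5575,-.1183,.082,10.9)
f=robot.grab_frame("wrist");cv2.imwrite("pics/w4.png",f["color"][:,:,::-1])
```

```text
t 5.55 tcp [ 0.5552 -0.1184  0.0798] yaw 11.03 F [ 0.4 -0.4 -0.1] gap 0.0666 tiltx [-6.e-04  3.e-04 -1.e+00]
shift mm [-2.2  2.3  0.3] turn 0.1 rows>= 1.0
```

View pics/w4.png

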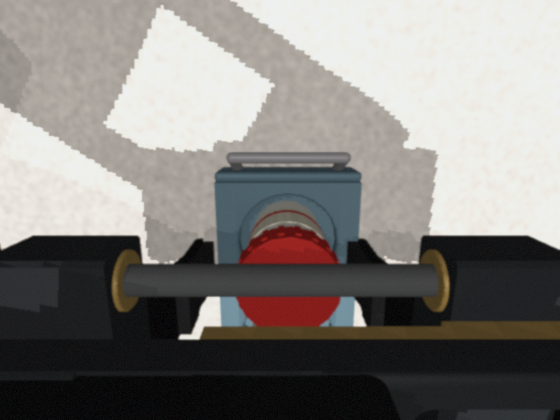

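step_arm(rows=[[60,-2,2,0,0],[160,0,0,0,0],[160,0,0,0,0],[160,0,0,0,0]])

```text
t: 6.1
tcp_pos: [0.5575, -0.1183, 0.0824]
tool_rot: [1.066, 1.294, -1.066]
force: [-0.0, -0.3, -1.0]
finger_gap: 0.0451
```

```bash
python3 -c "
from h import *
go(.5505,.2636,.180,4.0)"
```

```text
t 6.1 tcp [ 0.5575 -0.1183  0.0824] yaw 11.02 F [-0.  -0.3 -1. ] gap 0.0451 tiltx [-0.e+00  1.e-04 -1.e+00]
shift mm [ -97.5   66.1 -376.2] turn 7.0 rows>= 7.0
```

step_arm(rows=[[160,-8,0,0,0],[160,-20,0,0,0],[160,-30,0,0,0],[160,-28,0,0,0],[160,-10,0,0,0]])

```text
t: 6.72
tcp_pos: [0.5591, -0.1188, 0.1822]
tool_rot: [1.067, 1.289, -1.064]
force: [0.2, -0.0, -1.0]
finger_gap: 0.0454
```

step_arm(rows=[[160,0,0,-15,3.5],[160,0,4,-30,3.5],[160,0,6,-45,0],[160,0,6,-45,0],[160,0,6,-45,0]])

```text
t: 7.35
tcp_pos: [0.5629, 0.064, 0.1785]
tool_rot: [1.157, 1.242, -1.158]
force: [1.0, 0.9, -1.8]
finger_gap: 0.045
```

step_arm(rows=[[160,0,6,-45,0],[160,0,6,-45,0],[160,0,6,-45,0],[160,0,0,-30,0],[160,0,0,0,0]])

```text
t: 7.98
tcp_pos: [0.5688, 0.2305, 0.1782]
tool_rot: [1.155, 1.244, -1.155]
force: [0.5, -1.1, -1.7]
finger_gap: 0.0452
```

Run:
```python
from h import *
from rig import robot
go(.5505,.2636,.180,4.0)
for n in("wrist","top","scene"):
    f=robot.grab_frame(n);np.savez(n+"5.npz",**f);im=f["color"][:,:,::-1]
    if n=="scene": im=cv2.resize(im[100:250,300:500],None,fx=4,fy=4)
    if n=="top": im=cv2.resize(im[150:300,60:260],None,fx=4,fy=4)
    cv2.imwrite(f"pics/{n}5.png",im)
```

```text
t 7.97 tcp [0.5688 0.2305 0.1782] yaw 4.2 F [ 0.5 -1.1 -1.7] gap 0.0452 tiltx [-7.e-04  2.e-04 -1.e+00]
shift mm [ -1.8 -15.8 -34.3] turn 0.2 rows>= 1.0
```

View pics/wrist5.png

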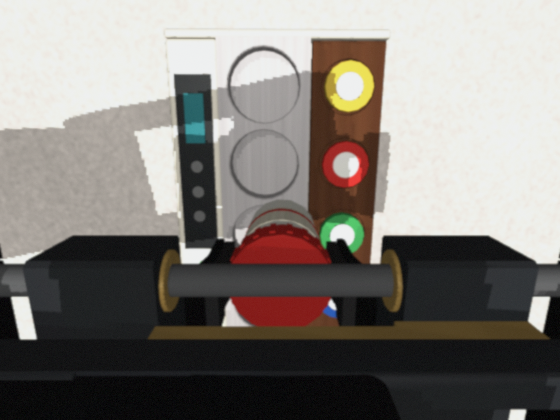

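View pics/scene5.png

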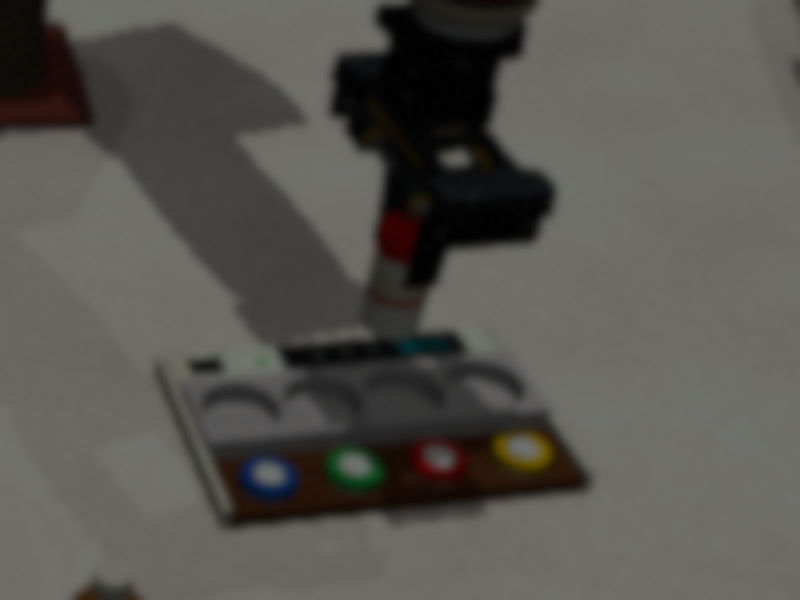

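View pics/top5.png

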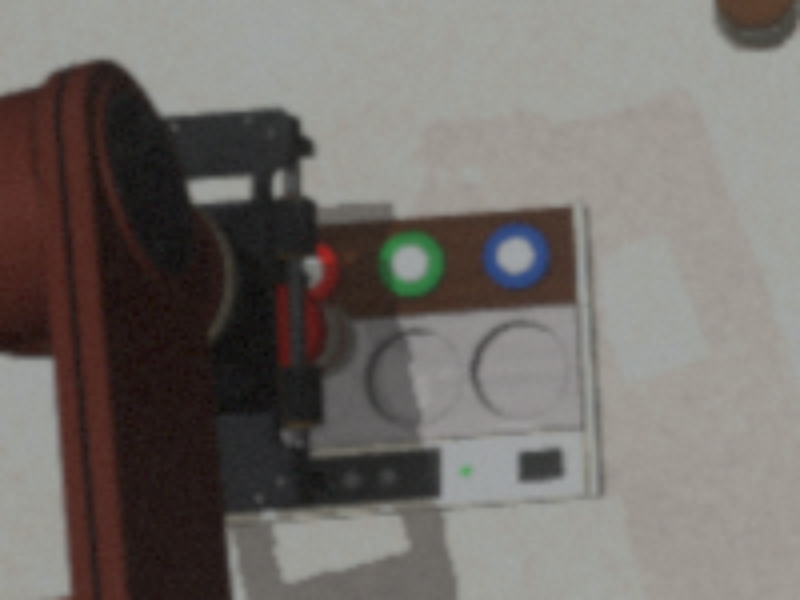

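The wrist view shows the pot upright in the jaws. The pocket rims are clear: yellow about (264,86) and red (265,163). I'll compare those with the positions computed from the dishes.

Run:
```python
from h import *
f=load("wrist5.npz")
for n,u,v in (("yel",264,86),("red",265,163)): print(n,ray(f,u,v,.026).round(4))
for k,u,v in (("yel",349,86),("red",345,164),("green",342,236)): print("dish",k,ray(f,u,v,.021).round(4))
for p in (.5459,.3274),(.5505,.2636):print("pred px",proj(f,(*p,.026)).round(1))
g=load("top5.npz")
for n,u,v in (("green",60+415/4,150+375/4),("blue",60+520/4,150+372/4)): print("top",n,ray(g,u,v,.026).round(4))
s=load("scene5.npz")
print([proj(s,(.5688,.2305,z)).round(1) for z in(.19,.10)], "crop", [((proj(s,(.5688,.2305,z))-[300,100])*4).round() for z in(.19,.10)])
```

```text
yel [0.5491 0.3245 0.026 ]
red [0.5537 0.2633 0.026 ]
dish yel [0.6177 0.33   0.021 ]
dish red [0.6219 0.2669 0.021 ]
dish green [0.6269 0.2022 0.021 ]
pred px [260.2  81.8]
pred px [261.3 162.4]
top green [0.5567 0.1967 0.026 ]
top blue [0.5581 0.1337 0.026 ]
[array([403.6, 154.7]), array([396.9, 181.4])] crop [array([414., 219.]), array([388., 325.])]
```

Three cameras plus the directly seen rims agree within about 3 mm. I'll use these pockets: yellow (.548,.326), red (.552,.263), green (.5565,.199), blue (.561,.135).

```bash
python3 -c "
from h import *
go(.5522,.2628,.12,4.0)"
```

```text
t 8.12 tcp [0.5694 0.2277 0.1783] yaw 4.01 F [-0.7  0.1 -1. ] gap 0.045 tiltx [-5.e-04 -7.e-04 -1.e+00]
shift mm [ 58.3 -14.7 -36.2] turn 0.0 rows>= 2.0
```

step_arm(rows=[[160,0,-5,-14,0],[160,0,-7,-16,0],[160,20,-3,-6,0],[160,38,0,0,0],[160,0,0,0,0]])

```text
t: 8.75
tcp_pos: [0.5484, 0.2626, 0.1156]
tool_rot: [1.151, 1.246, -1.164]
force: [0.4, 0.1, -1.8]
finger_gap: 0.0451
```

step_arm(rows=[[160,0,0,0,0]])

```text
t: 8.88
tcp_pos: [0.5521, 0.2635, 0.1207]
tool_rot: [1.157, 1.242, -1.157]
force: [-0.5, -0.3, -1.2]
finger_gap: 0.0448
```

Run:
```python
from h import *
from rig import robot
go(.5522,.2628,.0845,4.0)
f=robot.grab_frame("wrist");np.savez("w6.npz",**f);cv2.imwrite("pics/w6.png",f["color"][:,:,::-1])
print(proj(f,(.5522,.2628,.026)))
```

```text
t 8.88 tcp [0.5521 0.2635 0.1207] yaw 4.03 F [-0.5 -0.3 -1.2] gap 0.0448 tiltx [-2.e-04 -1.e-04 -1.e+00]
shift mm [36.2  0.1  0.7] turn 0.0 rows>= 1.0
[280.08346078 221.30007161]
```

View pics/w6.png

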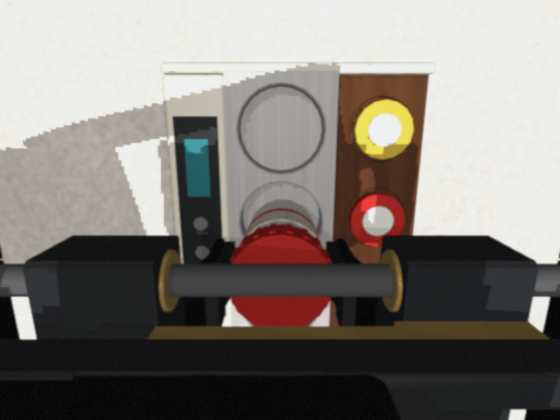

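Run:
```python
from h import *
f=load("w6.npz")
print(ray(f,281,128.5,.026),ray(f,281,85,.026),ray(f,281,172,.026),ray(f,281,183,.026))
print(ray(f,385,129,.021),ray(f,377,221,.021))
```

```text
[0.54838893 0.32637214 0.026     ] [0.54649123 0.35342954 0.026     ] [0.55040418 0.29763885 0.026     ] [0.55093371 0.29008882 0.026     ]
[0.61837866 0.33082662 0.021     ] [0.62189282 0.26641064 0.021     ]
```

step_arm(rows=[[160,18,0.5,1.5,0],[160,12,0,0,0],[160,4,0,0,0],[160,0,0,0,0],[160,0,0,0,0]])

```text
t: 9.55
tcp_pos: [0.553, 0.262, 0.0869]
tool_rot: [1.158, 1.241, -1.157]
force: [-0.6, -0.2, -0.6]
finger_gap: 0.0449
```

```bash
python3 -c "
from h import *
go(.5525,.262,.082,4.0)"
```

```text
t 9.55 tcp [0.553  0.262  0.0869] yaw 4.02 F [-0.6 -0.2 -0.6] gap 0.0449 tiltx [ 6.e-04  2.e-04 -1.e+00]
shift mm [ 4.9 -0.5 -0. ] turn 0.0 rows>= 1.0
```

step_arm(rows=[[160,2,0,0,0],[160,1.5,0,0,0],[160,1,0,0,0],[160,0,0,0,0]])

```text
t: 10.05
tcp_pos: [0.5528, 0.262, 0.0824]
tool_rot: [1.157, 1.242, -1.157]
force: [-1.1, -0.5, 1.7]
finger_gap: 0.0451
```

Contact felt: z force went from −1 to +1.7 N at TCP 82.4 mm, the same height as in the rack. Releasing gently and lifting.

step_arm(rows=[[100,0,0,0,0],[70,0,0,0,0],[50,0,0,0,0],[50,-20,0,0,0],[50,-40,0,0,0]])

```text
t: 10.68
tcp_pos: [0.5514, 0.2615, 0.1418]
tool_rot: [1.155, 1.243, -1.16]
force: [0.2, 0.8, 0.8]
finger_gap: 0.0693
```

step_arm(rows=[[50,-30,0,0,0],[50,0,0,0,0]])

```text
t: 10.92
tcp_pos: [0.5552, 0.2627, 0.1771]
tool_rot: [1.163, 1.238, -1.151]
force: [-0.4, 0.6, 0.7]
finger_gap: 0.0698
```

Run:
```python
from h import *
from rig import robot
go(.568,-.18,.18,10.9)
f=robot.grab_frame("wrist");np.savez("w7.npz",**f);cv2.imwrite("pics/w7.png",f["color"][:,:,::-1])
for k,v in blobs(f,300).items():
    for c,st in v: print(k,c,st,locate(f,np.array(c),.072,.088,.023).round(4))
```

```text
t 10.93 tcp [0.5552 0.2627 0.1771] yaw 4.03 F [-0.4  0.6  0.7] gap 0.0698 tiltx [ 0.0077  0.0025 -1.    ]
shift mm [ -3.9 -18.3 442.5] turn -6.9 rows>= 8.0
red [353.6, 200.5] [331, 178, 47, 47, 1154] [0.6059 0.2804]
red [276.7, 220.3] [244, 188, 66, 65, 3351] [0.5536 0.2627]
yellow [358.0, 127.0] [334, 103, 49, 50, 1295] [0.6025 0.3298]
yellow [115.3, 280.4] [103, 250, 31, 62, 669] [0.4382 0.2083]
yellow [445.1, 280.2] [427, 250, 31, 62, 676] [0.6816 0.2244]
yellow [480.2, 330.1] [388, 321, 172, 18, 1251] [0.7168 0.1844]
blue [346.4, 317.2] [327, 308, 41, 18, 448] [0.6118 0.1891]
```

View pics/w7.png

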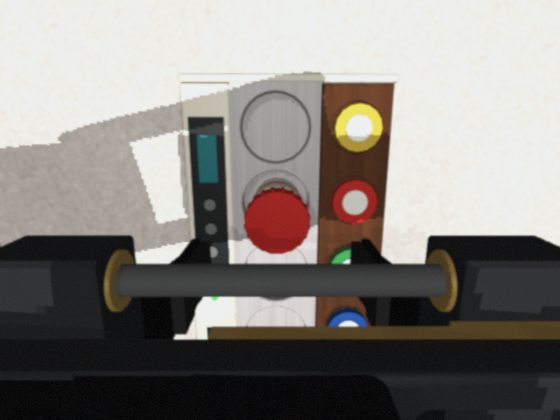

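Red stands centred in its pocket beside the red dish (lid at (277,220), giving (.5536,.2627)). Next is the green pot.

step_arm(rows=[[50,0,-6,25,-3.5],[50,0,-9,50,-3.4],[50,0,-9,60,0],[50,0,-9,60,0],[50,0,-9,60,0]])

```text
t: 11.6
tcp_pos: [0.5526, 0.0023, 0.1708]
tool_rot: [1.067, 1.295, -1.068]
force: [0.9, 0.2, 0.6]
finger_gap: 0.0697
```

step_arm(rows=[[50,0,-9,60,0],[50,0,-9,60,0],[50,0,-9,45,0],[50,0,0,20,0],[50,0,0,0,0]])

```text
t: 12.22
tcp_pos: [0.5619, -0.1833, 0.1711]
tool_rot: [1.069, 1.294, -1.069]
force: [-0.8, 0.8, -0.2]
finger_gap: 0.07
```

Run:
```python
from h import *
from rig import robot
f=robot.grab_frame("wrist")
go(.5685,-.18,.082,10.9)
cv2.imwrite("pics/w8.png",f["color"][:,:,::-1])
for k,v in blobs(f,300).items():
    for c,st in v: print(k,c,st,locate(f,np.array(c),.072,.088,.023).round(4))
```

```text
t 12.28 tcp [ 0.5619 -0.182   0.1712] yaw 10.89 F [ 0.2 -0.2  0.1] gap 0.0701 tiltx [-0.0014  0.0015 -1.    ]
shift mm [89.1  7.  -0.6] turn -0.0 rows>= 2.0
yellow [115.1, 280.7] [103, 250, 31, 62, 702] [ 0.4533 -0.2489]
yellow [445.3, 280.6] [427, 250, 31, 62, 665] [ 0.687  -0.2043]
yellow [495.6, 329.4] [445, 321, 99, 18, 786] [ 0.7363 -0.2356]
yellow [398.0, 332.4] [345, 326, 104, 13, 591] [ 0.665  -0.2516]
yellow [256.1, 333.1] [223, 328, 73, 11, 318] [ 0.5604 -0.272 ]
yellow [316.6, 333.5] [282, 328, 65, 11, 300] [ 0.6051 -0.2639]
green [292.5, 219.6] [259, 186, 68, 67, 3532] [ 0.5698 -0.1796]
blue [290.3, 310.5] [258, 296, 65, 31, 1876] [ 0.5819 -0.2486]
```

Wrist: green lid at (293,220), giving (.5698,−.1796). Consistent, so descend and grip.

step_arm(rows=[[50,20,7.5,-1,0],[50,40,0,0,0],[50,22,0,0,0],[50,7,0,0,0],[50,0,0,0,0]])

```text
t: 12.9
tcp_pos: [0.5693, -0.1792, 0.0823]
tool_rot: [1.067, 1.295, -1.067]
force: [-0.3, -0.5, -0.6]
finger_gap: 0.0699
```

step_arm(rows=[[160,0,0,0,0],[160,0,0,0,0],[160,0,0,0,0]])

```text
t: 13.28
tcp_pos: [0.5698, -0.1807, 0.0838]
tool_rot: [1.068, 1.292, -1.067]
force: [0.1, 0.3, -0.6]
finger_gap: 0.0477
```

step_arm(rows=[[160,0,0,0,0],[160,0,0,0,0]])

```text
t: 13.52
tcp_pos: [0.5698, -0.1807, 0.0838]
tool_rot: [1.068, 1.292, -1.067]
force: [-0.0, -0.2, 3.2]
finger_gap: 0.0455
```

step_arm(rows=[[160,-8,0,0,0],[160,-20,0,0,0],[160,-30,0,0,0],[160,-28,0,0,0],[160,-10,0,0,0]])

```text
t: 14.15
tcp_pos: [0.5707, -0.181, 0.1825]
tool_rot: [1.068, 1.289, -1.066]
force: [0.2, 0.2, -0.8]
finger_gap: 0.045
```

```bash
python3 -c "
from h import *
go(.5565,.1975,.18,4.0)"
```

```text
t 14.15 tcp [ 0.5707 -0.181   0.1825] yaw 10.92 F [ 0.2  0.2 -0.8] gap 0.045 tiltx [ 0.0044 -0.0021 -1.    ]
shift mm [   1.7   57.7 -374.4] turn 6.9 rows>= 7.0
```

step_arm(rows=[[160,0,0,-15,3.5],[160,0,2,-30,3.4],[160,0,2,-50,0],[160,0,2,-50,0],[160,0,2,-50,0]])

```text
t: 14.78
tcp_pos: [0.5595, 0.0158, 0.1788]
tool_rot: [1.157, 1.242, -1.158]
force: [0.4, 0.0, -0.5]
finger_gap: 0.0452
```

step_arm(rows=[[160,0,2,-50,0],[160,0,2,-50,0],[160,0,2,-45,0],[160,0,2,-28,0],[160,0,0,-11,0]])

```text
t: 15.4
tcp_pos: [0.5546, 0.1999, 0.1787]
tool_rot: [1.155, 1.243, -1.156]
force: [0.4, -0.0, -0.4]
finger_gap: 0.0451
```

step_arm(rows=[[160,0,0,0,0],[160,0,0,0,0]])

```text
t: 15.65
tcp_pos: [0.5552, 0.1973, 0.1789]
tool_rot: [1.157, 1.241, -1.159]
force: [-0.2, -0.0, -0.4]
finger_gap: 0.0448
```

```bash
python3 -c "
from h import *
go(.557,.198,.12,4.0)"
```

```text
t 15.65 tcp [0.5552 0.1973 0.1789] yaw 3.97 F [-0.2 -0.  -0.4] gap 0.0448 tiltx [-3.e-04 -6.e-04 -1.e+00]
shift mm [58.9  1.8 -0.6] turn -0.0 rows>= 1.0
```

step_arm(rows=[[160,25,2,-0.6,0],[160,34,0,0,0],[160,20,0,0,0],[160,10,0,0,0],[160,2,0,0,0]])

```text
t: 16.27
tcp_pos: [0.5572, 0.1989, 0.0879]
tool_rot: [1.157, 1.242, -1.158]
force: [0.1, 0.6, -0.3]
finger_gap: 0.0452
```

step_arm(rows=[[160,0,0,0,0]])

```text
t: 16.4
tcp_pos: [0.5579, 0.1993, 0.089]
tool_rot: [1.158, 1.241, -1.156]
force: [0.2, -0.3, -1.2]
finger_gap: 0.0451
```

Run:
```python
from h import *
from rig import robot
go(.557,.198,.083,4.0)
f=robot.grab_frame("wrist");cv2.imwrite("pics/w9.png",f["color"][:,:,::-1])
```

```text
t 16.4 tcp [0.5579 0.1993 0.089 ] yaw 4.02 F [ 0.2 -0.3 -1.2] gap 0.0451 tiltx [ 1.5e-03  3.0e-04 -1.0e+00]
shift mm [ 6.  -1.   1.2] turn 0.0 rows>= 1.0
```

View pics/w9.png

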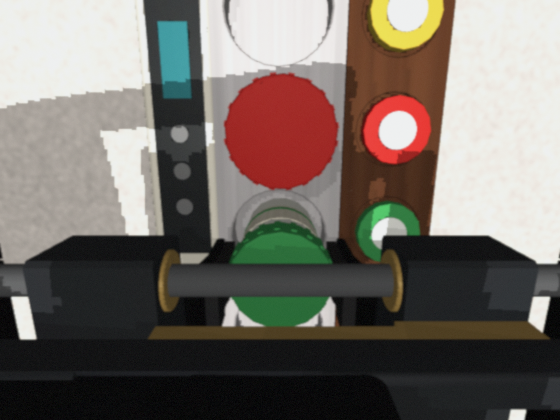

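Green pot is in its pocket mouth beside the green dish, centred (pot and hole both near column 280). Lowering to contact.

step_arm(rows=[[160,2,0,1,0],[160,2,0,0,0],[160,1,0,0,0],[160,0,0,0,0]])

```text
t: 16.95
tcp_pos: [0.5574, 0.1983, 0.0837]
tool_rot: [1.157, 1.241, -1.157]
force: [-2.5, -0.5, 5.6]
finger_gap: 0.0455
```

step_arm(rows=[[100,0,0,0,0],[70,0,0,0,0],[50,0,0,0,0],[50,-20,0,0,0],[50,-40,0,0,0]])

```text
t: 17.58
tcp_pos: [0.5559, 0.1979, 0.1428]
tool_rot: [1.155, 1.244, -1.16]
force: [0.4, -0.0, 0.4]
finger_gap: 0.0697
```

step_arm(rows=[[50,-30,0,0,0],[50,0,0,0,0]])

```text
t: 17.82
tcp_pos: [0.5598, 0.1988, 0.1779]
tool_rot: [1.162, 1.237, -1.151]
force: [0.0, 0.4, -0.1]
finger_gap: 0.0696
```

Run:
```python
from h import *
from rig import robot
f=robot.grab_frame("wrist");np.savez("w10.npz",**f);cv2.imwrite("pics/w10.png",f["color"][:,:,::-1])
go(.5805,-.2447,.18,10.9)
for k,v in blobs(f,300).items():
    for c,st in v: print(k,c,st,locate(f,np.array(c),.072,.088,.023).round(4))
```

```text
t 17.88 tcp [0.5584 0.1985 0.1755] yaw 4.03 F [-0.4  0.2  0.4] gap 0.07 tiltx [ 4.2e-03  9.0e-04 -1.0e+00]
shift mm [ -4.8  -9.1 443.7] turn -6.9 rows>= 8.0
red [276.1, 127.2] [241, 91, 71, 73, 3943] [0.5536 0.2619]
red [357.6, 126.7] [334, 102, 49, 51, 1321] [0.6069 0.2659]
yellow [361.8, 44.7] [337, 17, 52, 56, 1540] [0.6036 0.3155]
yellow [115.3, 281.0] [103, 250, 31, 62, 675] [0.4424 0.1434]
yellow [445.4, 280.4] [427, 250, 31, 62, 692] [0.6869 0.1598]
yellow [469.7, 330.3] [376, 321, 184, 18, 1338] [0.7138 0.1192]
yellow [323.8, 332.9] [294, 328, 65, 11, 306] [0.6007 0.1099]
green [353.2, 199.8] [331, 179, 46, 44, 1016] [0.6103 0.2166]
green [275.2, 218.7] [243, 187, 65, 64, 3216] [0.5571 0.1995]
```

View pics/w10.png

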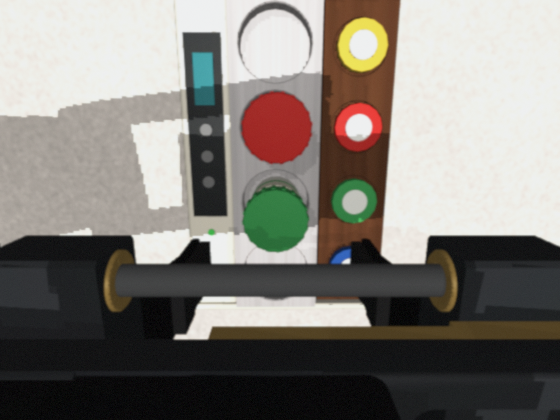

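Green is down and centred in its pocket at (275,219), beside the green dish. Next is blue.

step_arm(rows=[[50,0,-7,25,-3.5],[50,0,-7,50,-3.4],[50,0,-7,60,0],[50,0,-7,60,0],[50,0,-7,60,0]])

```text
t: 18.5
tcp_pos: [0.5641, -0.06, 0.1718]
tool_rot: [1.067, 1.295, -1.068]
force: [0.8, 0.2, 0.0]
finger_gap: 0.0698
```

step_arm(rows=[[50,0,-7,60,0],[50,0,-7,60,0],[50,0,-6,45,0],[50,0,0,19,0],[50,0,0,0,0]])

```text
t: 19.12
tcp_pos: [0.5798, -0.2432, 0.1719]
tool_rot: [1.069, 1.295, -1.069]
force: [-0.0, 0.5, -0.6]
finger_gap: 0.0698
```

Run:
```python
from h import *
from rig import robot
f=robot.grab_frame("wrist")
f=robot.grab_frame("wrist")
go(.5815,-.2445,.082,10.9)
cv2.imwrite("pics/w11.png",f["color"][:,:,::-1])
for k,v in blobs(f,300).items():
    for c,st in v:
      if k!="yellow":print(k,c,st,locate(f,np.array(c),.072,.088,.023).round(4))
```

```text
t 19.23 tcp [ 0.58   -0.2413  0.1723] yaw 10.97 F [ 0.4 -0.3 -0.1] gap 0.0698 tiltx [-0.0013  0.0015 -1.    ]
shift mm [90.3  0.9  3.6] turn 0.1 rows>= 2.0
blue [281.2, 225.5] [248, 192, 68, 67, 3553] [ 0.5811 -0.2441]
```

Blue lid at (281,226), giving (.5811,−.2441), consistent. Descend and grip.

step_arm(rows=[[50,20,0.7,3.3,0],[50,40,0,0,0],[50,23,0,0,0],[50,6.5,0,0,0],[50,0,0,0,0]])

```text
t: 19.85
tcp_pos: [0.5815, -0.2452, 0.083]
tool_rot: [1.067, 1.295, -1.067]
force: [-0.8, 0.3, 1.1]
finger_gap: 0.0699
```

step_arm(rows=[[160,0,0,0,0],[160,0,0,0,0],[160,0,0,0,0],[160,0,0,0,0]])

```text
t: 20.35
tcp_pos: [0.5819, -0.2463, 0.0842]
tool_rot: [1.068, 1.292, -1.067]
force: [-0.7, 0.5, 3.4]
finger_gap: 0.0454
```

step_arm(rows=[[160,-8,0,0,0],[160,-20,0,0,0],[160,-30,0,0,0],[160,-28,0,0,0],[160,-10,0,0,0]])

```text
t: 20.98
tcp_pos: [0.583, -0.2467, 0.1833]
tool_rot: [1.067, 1.288, -1.066]
force: [0.1, 0.4, -0.8]
finger_gap: 0.0455
```

```bash
python3 -c "
from h import *
go(.562,.1344,.18,4.0)"
```

```text
t 20.98 tcp [ 0.583  -0.2467  0.1833] yaw 10.93 F [ 0.1  0.4 -0.8] gap 0.0455 tiltx [ 0.0045 -0.0026 -1.    ]
shift mm [   2.2   51.6 -378.2] turn 6.9 rows>= 7.0
```

step_arm(rows=[[160,0,0,-15,3.5],[160,0,2,-30,3.4],[160,0,2,-50,0],[160,0,2,-50,0],[160,0,2,-50,0]])

```text
t: 21.6
tcp_pos: [0.5718, -0.0497, 0.1793]
tool_rot: [1.158, 1.242, -1.158]
force: [0.5, 0.2, -2.1]
finger_gap: 0.0452
```

step_arm(rows=[[160,0,2,-50,0],[160,0,0,-50,0],[160,0,0,-45,0],[160,0,0,-30,0],[160,0,0,-12,0]])

```text
t: 22.22
tcp_pos: [0.5606, 0.137, 0.1793]
tool_rot: [1.155, 1.243, -1.156]
force: [0.7, -1.0, -1.0]
finger_gap: 0.0451
```

step_arm(rows=[[160,0,0,0,0],[160,0,0,0,0]])

```text
t: 22.48
tcp_pos: [0.5613, 0.1343, 0.1794]
tool_rot: [1.158, 1.241, -1.158]
force: [0.4, 0.1, -1.5]
finger_gap: 0.0454
```

```bash
python3 -c "
from h import *
go(.562,.1347,.089,4.0)"
```

```text
t 22.48 tcp [0.5613 0.1343 0.1794] yaw 3.97 F [ 0.4  0.1 -1.5] gap 0.0454 tiltx [-2.e-04 -6.e-04 -1.e+00]
shift mm [90.4  0.7 -0.4] turn -0.0 rows>= 2.0
```

step_arm(rows=[[160,25,0.7,-0.4,0],[160,34,0,0,0],[160,20,0,0,0],[160,9,0,0,0],[160,2,0,0,0]])

```text
t: 23.1
tcp_pos: [0.5621, 0.1356, 0.0895]
tool_rot: [1.158, 1.241, -1.158]
force: [0.6, -0.5, -0.7]
finger_gap: 0.0455
```

step_arm(rows=[[160,0,0,0,0]])

```text
t: 23.22
tcp_pos: [0.5627, 0.1359, 0.0905]
tool_rot: [1.158, 1.24, -1.156]
force: [-0.1, -0.4, -0.7]
finger_gap: 0.0451
```

Run:
```python
from h import *
from rig import robot
go(.562,.1347,.083,4.0)
f=robot.grab_frame("wrist");cv2.imwrite("pics/w12.png",f["color"][:,:,::-1])
```

```text
t 23.23 tcp [0.5627 0.1359 0.0905] yaw 4.01 F [-0.1 -0.4 -0.7] gap 0.0451 tiltx [ 1.6e-03  2.0e-04 -1.0e+00]
shift mm [ 7.5 -0.8  1.2] turn 0.0 rows>= 1.0
```

View pics/w12.png

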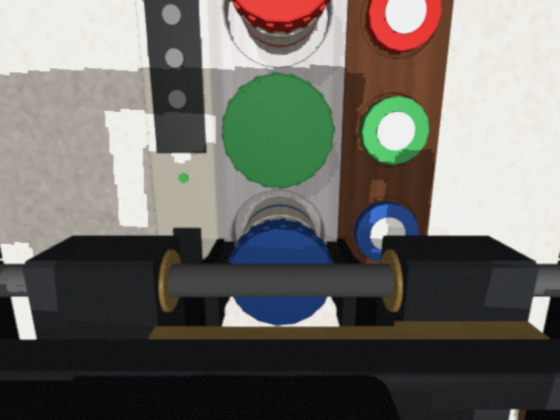

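The blue pot is in its pocket mouth beside the blue dish, centred near column 280. Lowering to contact.

step_arm(rows=[[160,3,0,1,0],[160,2,0,0,0],[160,1,0,0,0],[160,0,0,0,0]])

```text
t: 23.78
tcp_pos: [0.5621, 0.135, 0.0842]
tool_rot: [1.157, 1.241, -1.157]
force: [-3.1, 0.8, 5.3]
finger_gap: 0.0452
```

step_arm(rows=[[100,0,0,0,0],[70,0,0,0,0],[50,0,0,0,0],[50,-20,0,0,0],[50,-40,0,0,0]])

```text
t: 24.4
tcp_pos: [0.5606, 0.1348, 0.1434]
tool_rot: [1.155, 1.244, -1.16]
force: [0.6, 0.4, 0.7]
finger_gap: 0.0693
```

step_arm(rows=[[50,-30,0,0,0],[50,0,0,0,0]])

```text
t: 24.65
tcp_pos: [0.5646, 0.1352, 0.1783]
tool_rot: [1.161, 1.236, -1.151]
force: [-0.4, -0.3, -0.7]
finger_gap: 0.0696
```

Run:
```python
from h import *
from rig import robot
f=robot.grab_frame("wrist");f=robot.grab_frame("wrist");cv2.imwrite("pics/w13.png",f["color"][:,:,::-1])
go(.594,-.3086,.18,10.9)
for k,v in blobs(f,300).items():
    for c,st in v:
      if k!="yellow": print(k,c,st,locate(f,np.array(c),.072,.088,.023).round(4))
```

```text
t 24.75 tcp [0.5621 0.135  0.1742] yaw 4.02 F [-0.5  0.4 -0.8] gap 0.07 tiltx [ 1.2e-03  1.0e-04 -1.0e+00]
shift mm [ -5.8   0.7 444.7] turn -6.9 rows>= 8.0
red [278.4, 27.9] [241, 0, 76, 65, 4032] [0.5542 0.2567]
red [364.6, 44.1] [339, 16, 53, 57, 1594] [0.6079 0.2516]
green [276.9, 126.3] [242, 91, 70, 72, 3872] [0.5572 0.1987]
green [359.8, 126.6] [336, 103, 49, 49, 1207] [0.611  0.2022]
blue [355.4, 200.4] [334, 179, 45, 45, 1029] [0.6145 0.1529]
blue [276.7, 217.2] [244, 184, 66, 66, 3319] [0.5611 0.1374]
```

View pics/w13.png

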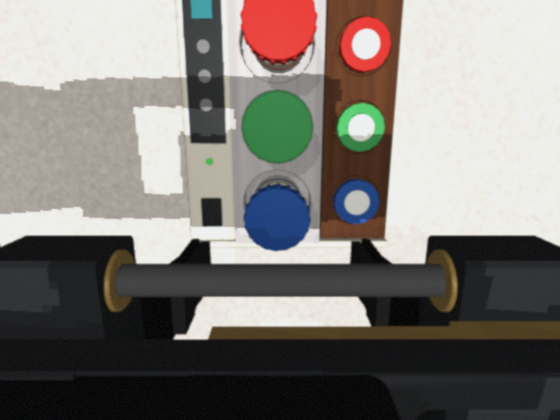

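Blue is placed and centred (277,217). Last is yellow.

step_arm(rows=[[50,0,-6,25,-3.5],[50,0,-6,50,-3.4],[50,0,-6,60,0],[50,0,-6,60,0],[50,0,-6,60,0]])

```text
t: 25.38
tcp_pos: [0.5737, -0.1224, 0.1719]
tool_rot: [1.067, 1.296, -1.069]
force: [0.2, -0.0, 0.3]
finger_gap: 0.0699
```

step_arm(rows=[[50,0,-6,60,0],[50,0,-6,60,0],[50,0,-4,45,0],[50,0,0,24,0],[50,0,0,0,0]])

```text
t: 26.0
tcp_pos: [0.5937, -0.3109, 0.1714]
tool_rot: [1.07, 1.295, -1.07]
force: [0.5, -0.0, -0.2]
finger_gap: 0.0703
```

Run:
```python
from h import *
from rig import robot
f=robot.grab_frame("wrist")
f=robot.grab_frame("wrist")
go(.594,-.3086,.082,10.9)
cv2.imwrite("pics/w14.png",f["color"][:,:,::-1])
for k,v in blobs(f,300).items():
    for c,st in v:
      if st[4]>2000: print(k,c,st,locate(f,np.array(c),.072,.088,.023).round(4))
```

```text
t 26.1 tcp [ 0.5941 -0.3086  0.1719] yaw 10.91 F [0.  0.1 0.3] gap 0.0701 tiltx [-0.0023  0.0021 -1.    ]
shift mm [89.9  0.1  0.2] turn 0.0 rows>= 2.0
yellow [281.6, 221.1] [248, 188, 68, 67, 3518] [ 0.5946 -0.3082]
```

View pics/w14.png

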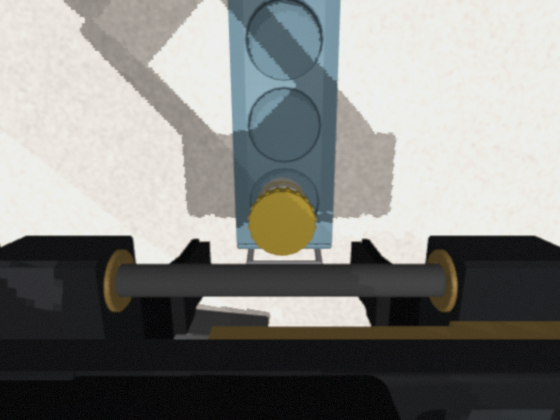

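Yellow lid at (282,221), giving (.5946,−.3082), right between the jaws. The tip box is only 65 mm tall, below the gripper body at this grasp height. Descend.

step_arm(rows=[[50,20,0.3,0,0],[50,40,0,0,0],[50,23,0,0,0],[50,6.5,0,0,0],[50,0,0,0,0]])

```text
t: 26.72
tcp_pos: [0.595, -0.3086, 0.0834]
tool_rot: [1.067, 1.295, -1.067]
force: [-1.0, -0.5, 0.1]
finger_gap: 0.0699
```

step_arm(rows=[[160,0,0,0,0],[160,0,0,0,0],[160,0,0,0,0],[160,0,0,0,0]])

```text
t: 27.22
tcp_pos: [0.5954, -0.3098, 0.0848]
tool_rot: [1.068, 1.292, -1.067]
force: [-1.1, -0.3, 3.4]
finger_gap: 0.0454
```

step_arm(rows=[[160,-8,0,0,0],[160,-20,0,0,0],[160,-30,0,0,0],[160,-30,0,0,0],[160,-12,0,0,0]])

```text
t: 27.85
tcp_pos: [0.5965, -0.3103, 0.188]
tool_rot: [1.067, 1.288, -1.066]
force: [0.2, -0.3, -0.2]
finger_gap: 0.0454
```

```bash
python3 -c "
from h import *
go(.5482,.3258,.18,4.0)"
```

```text
t 27.85 tcp [ 0.5965 -0.3103  0.188 ] yaw 10.93 F [ 0.2 -0.3 -0.2] gap 0.0454 tiltx [ 0.0044 -0.003  -1.    ]
shift mm [   5.9   73.1 -633.8] turn 6.9 rows>= 11.0
```

step_arm(rows=[[160,-5,0,-15,3.5],[160,-5,0,-30,3.4],[160,0,0,-50,0],[160,0,1,-50,0],[160,0,0,-50,0]])

```text
t: 28.48
tcp_pos: [0.5784, -0.1138, 0.1939]
tool_rot: [1.158, 1.242, -1.158]
force: [0.8, 0.4, -1.1]
finger_gap: 0.0452
```

step_arm(rows=[[160,0,0,-50,0],[160,0,0,-50,0],[160,0,0,-50,0],[160,0,0,-50,0],[160,0,0,-50,0]])

```text
t: 29.1
tcp_pos: [0.5608, 0.1357, 0.194]
tool_rot: [1.157, 1.242, -1.158]
force: [0.5, 0.5, 0.1]
finger_gap: 0.045
```

step_arm(rows=[[160,0,0,-50,0],[160,0,0,-50,0],[160,0,0,-45,0],[160,0,0,-32,0],[160,0,0,-14,0]])

```text
t: 29.72
tcp_pos: [0.5473, 0.3261, 0.1938]
tool_rot: [1.155, 1.243, -1.156]
force: [-0.5, 0.3, -0.8]
finger_gap: 0.0453
```

step_arm(rows=[[160,0,0,0,0],[160,0,0,0,0]])

```text
t: 29.98
tcp_pos: [0.5482, 0.3234, 0.1939]
tool_rot: [1.157, 1.241, -1.159]
force: [0.3, 0.4, -1.0]
finger_gap: 0.0453
```

Run:
```python
from h import *
from rig import robot
go(.5482,.3258,.091,4.0)
f=robot.grab_frame("wrist");cv2.imwrite("pics/w15.png",f["color"][:,:,::-1])
```

```text
t 29.98 tcp [0.5482 0.3234 0.1939] yaw 3.97 F [ 0.3  0.4 -1. ] gap 0.0453 tiltx [-3.e-04 -7.e-04 -1.e+00]
shift mm [102.9   0.2  -2.5] turn -0.0 rows>= 2.0
```

View pics/w15.png

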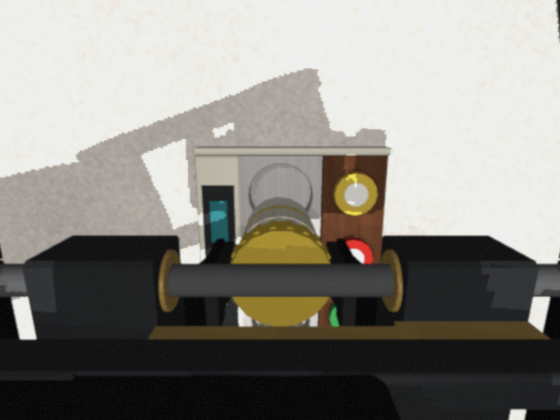

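The yellow pot is over its pocket, hole at (281,193) and beside the yellow dish at (356,195). Lowering.

step_arm(rows=[[160,25,0,-2,0],[160,36,0,0,0],[160,26,0,0,0],[160,12,0,0,0],[160,3,0,0,0]])

```text
t: 30.65
tcp_pos: [0.5479, 0.3258, 0.0917]
tool_rot: [1.157, 1.241, -1.159]
force: [-0.0, 0.5, -0.8]
finger_gap: 0.0454
```

step_arm(rows=[[160,0,0,0,0]])

```text
t: 30.78
tcp_pos: [0.5486, 0.3266, 0.0931]
tool_rot: [1.159, 1.241, -1.156]
force: [0.4, 0.3, -0.1]
finger_gap: 0.0452
```

Run:
```python
from h import *
from rig import robot
go(.5482,.3258,.084,4.0)
f=robot.grab_frame("wrist");cv2.imwrite("pics/w16.png",f["color"][:,:,::-1])
```

```text
t 30.77 tcp [0.5486 0.3266 0.0931] yaw 4.0 F [ 0.4  0.3 -0.1] gap 0.0452 tiltx [ 1.4e-03  6.0e-04 -1.0e+00]
shift mm [ 9.1 -0.5  0.8] turn -0.0 rows>= 1.0
```

View pics/w16.png

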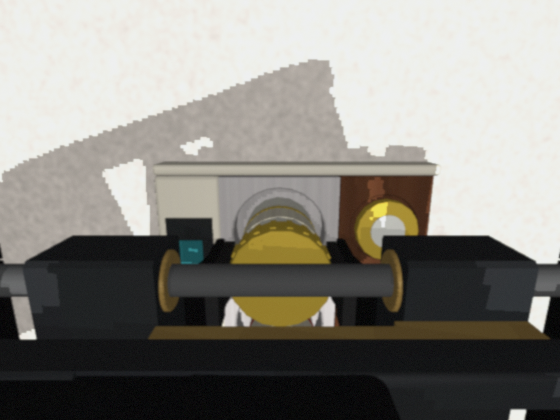

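step_arm(rows=[[160,4,0,0.8,0],[160,2.5,0,0,0],[160,1,0,0,0],[160,0.5,0,0,0],[160,0,0,0,0]])

```text
t: 31.45
tcp_pos: [0.5479, 0.326, 0.0847]
tool_rot: [1.157, 1.242, -1.157]
force: [-2.4, -0.0, 5.2]
finger_gap: 0.0453
```

Contact at TCP 84.7 mm, against 84.8 mm when gripped. Release, lift and back away clear of the view.

step_arm(rows=[[100,0,0,0,0],[70,0,0,0,0],[50,0,0,0,0],[50,-20,0,0,0],[50,-40,0,0,0]])

```text
t: 32.08
tcp_pos: [0.5467, 0.3252, 0.1437]
tool_rot: [1.155, 1.243, -1.16]
force: [-0.3, 0.3, 1.2]
finger_gap: 0.0694
```

step_arm(rows=[[50,-50,0,0,0],[50,-30,0,0,0],[50,0,0,40,0],[50,0,-20,50,0],[50,0,-30,50,0]])

```text
t: 32.7
tcp_pos: [0.5081, 0.1814, 0.2258]
tool_rot: [1.158, 1.24, -1.155]
force: [-0.2, -0.7, 0.6]
finger_gap: 0.07
```

step_arm(rows=[[50,0,-30,50,0],[50,0,-30,50,0],[50,0,-20,50,0],[50,0,0,50,0],[50,0,0,50,0]])

```text
t: 33.33
tcp_pos: [0.4458, -0.0741, 0.2261]
tool_rot: [1.158, 1.238, -1.156]
force: [0.7, -0.5, -0.6]
finger_gap: 0.0701
```

step_arm(rows=[[50,0,0,50,0],[50,0,0,30,0],[50,0,0,0,0],[50,0,0,0,0]])

```text
t: 33.83
tcp_pos: [0.4513, -0.1517, 0.2248]
tool_rot: [1.158, 1.241, -1.157]
force: [0.3, 0.4, -0.5]
finger_gap: 0.07
```

Run:
```python
from h import *
from rig import robot
for n in("top","scene"):
    f=robot.grab_frame(n);np.savez(n+"9.npz",**f);im=f["color"][:,:,::-1]
    cv2.imwrite(f"pics/{n}9f.png",im)
    im=im[130:260,300:480] if n=="scene" else im[170:310,60:260]
    cv2.imwrite(f"pics/{n}9.png",cv2.resize(im,None,fx=4,fy=4,interpolation=2))
    for k,v in blobs(f).items():
        for c,st in v:
            if c[1]<150: continue
            pot=st[4]>(250 if 'top'==n else 105)
            print(n,k,st,"pot" if pot else "dish",locate(f,np.array(c) if pot else bbc(st),*((.072,.088,.023) if pot else (.012,.021,.02))).round(4))
go(.5,0,.2)
```

```text
top red [127, 209, 19, 18, 174] dish [0.6221 0.2685]
top red [118, 234, 22, 20, 337] pot [0.5532 0.2639]
top red [217, 249, 93, 171, 850] pot [ 0.3499 -0.044 ]
top red [226, 249, 152, 171, 5422] pot [ 0.3923 -0.1644]
top red [324, 285, 61, 135, 793] pot [ 0.3062 -0.2496]
top red [335, 292, 56, 128, 559] pot [ 0.3007 -0.2668]
top yellow [101, 211, 18, 18, 161] dish [0.6175 0.3329]
top yellow [90, 237, 21, 20, 333] pot [0.5467 0.3282]
top green [155, 208, 16, 16, 113] dish [0.6267 0.2041]
top green [146, 233, 20, 19, 299] pot [0.557  0.2006]
top blue [181, 206, 16, 16, 122] dish [0.6313 0.1407]
top blue [174, 230, 20, 20, 308] pot [0.5609 0.1379]
scene red [398, 177, 16, 11, 128] pot [0.5492 0.2657]
scene red [402, 209, 16, 11, 95] dish [0.6184 0.2694]
scene yellow [418, 175, 16, 11, 136] pot [0.5424 0.3299]
scene yellow [423, 207, 16, 11, 102] dish [0.6146 0.3336]
scene green [377, 180, 16, 9, 105] dish [0.4715 0.2373]
scene green [382, 212, 14, 10, 53] dish [0.6243 0.2053]
scene blue [357, 181, 15, 10, 110] pot [0.5557 0.1396]
scene blue [360, 214, 14, 10, 65] dish [0.6278 0.1397]
t 33.92 tcp [ 0.4513 -0.1511  0.2244] yaw 4.1 F [-0.6  0.5 -0. ] gap 0.0703 tiltx [ 5.e-04  0.e+00 -1.e+00]
shift mm [  24.5   59.4 -147.3] turn None rows>= 3.0
```

View pics/top9.png

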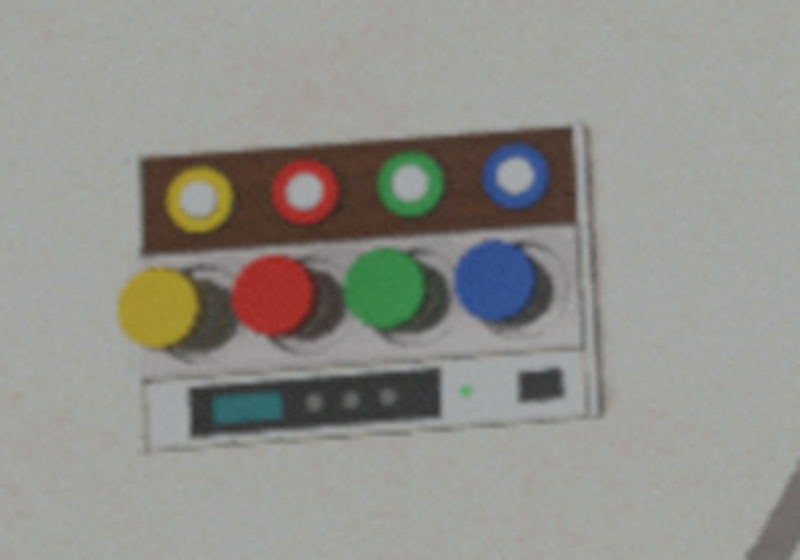

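View pics/scene9.png

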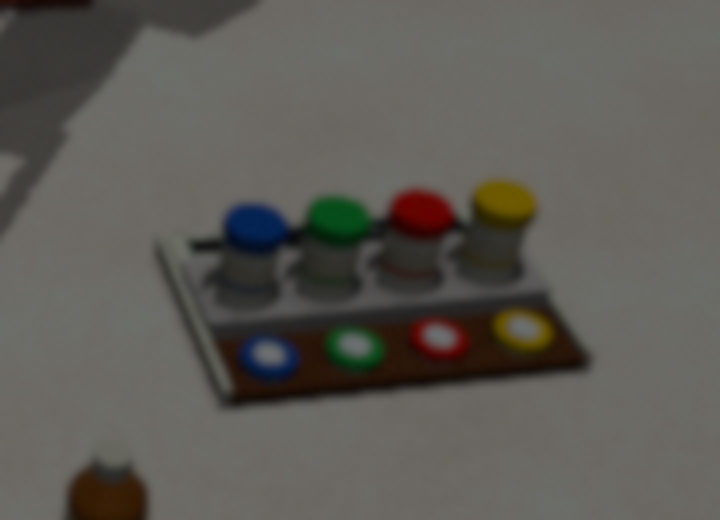

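View pics/top9f.png

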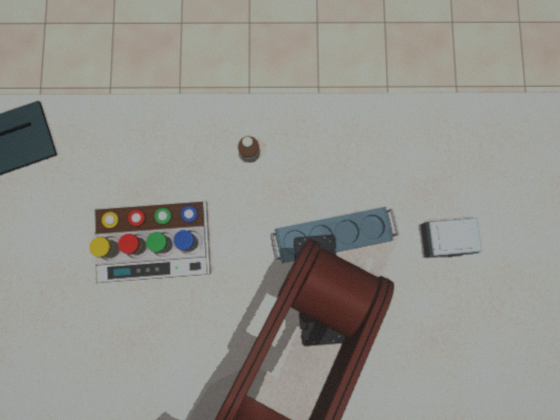

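The top and scene views show the pots in the order yellow, red, green, blue, upright beside their own dishes. Dish positions match the start pictures to within 2 mm (0.0 mm in the top view), and the bottle and tip box haven't moved. The arm is clear, so I'm handing in.

```bash
python3 -c "
from rig import robot
print(robot.sign_off())"
```

```text
the job is handed in; nothing more can be done
None
```

All four pots are in the warmer, in the dish order yellow, red, green, blue, and I handed the job in at about 34 s. I gripped each pot by its lid, carried it upright and lowered it until the force reading showed it on the pocket floor. Then I released it and lifted clear.

**Final checks**
- **Pots:** the top and scene views show each pot upright beside the dish of its own colour. Positions from the top view are within about 3 mm of the pocket centres. Release heights matched the grip heights in the rack to 0.1 mm, so the pots are fully down.
- **Dishes, bottle and tip box:** dish positions match the start pictures exactly in the top view and within 2 mm in the scene view. The bottle and tip box look unmoved.
- **Robot:** it ended parked with the tool 0.22 m above the table, touching nothing.

**What disagreed or failed**
- **Camera disagreement:** the top and scene cameras differ by 4–6 mm in x, so I averaged them and confirmed with the wrist camera.
- **First red grasp:** it was too low and caught the edge of the lid, pressing down with about 7–8 N. I reopened and gripped the lid squarely instead.
- **Green pot in the scene view:** my final script took its lid for a dish because the blob was small, so that one position reading is invalid. The picture itself and the top view show it correctly placed.

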